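Fetch the stamp from between the till roll and the spice jar

ROBOT

A 6-joint arm with a two-finger parallel gripper is mounted at the origin on a cart in front of the work surface, level with it; the furniture and walls round the work are solid. World frame = base frame: x ahead of the robot, y to its left, z up, the work surface at z = 0. Lengths are in mm, angles in degrees, forces in N, time in s.
With the tool pointing down it reaches from about 350 to 850 mm from the base axis. Payload 8.1 kg.
Tool frame: the origin (TCP) lies midway between the tips of the shut fingers; the grasp point (between the pads) lies 19 mm behind it; z points along the fingers, y is the line along which they close (so a half turn about z gives the same grasp; the last joint's range is limited). The gripper opens to 85 mm and grips with 20 to 120 N. Pads are 22 mm wide; open, the fingers measure 114 mm over their backs; the gripper's body (76 mm by 85 mm) begins 54 mm behind the grasp point. The pads swing forward as they close: fully open they stand 13 mm farther back than shut.
Start: joints at [-72.731, 7.471, 85.268, -0, 87.261, -4.893], TCP at [226.356, -555.669, 204.792] pointing down, gripper open.
Joint ranges: [-169.43, 169.43], [-51.17, 129.36], [1.28, 143.12], [-76.62, 256.62], [0, 156.53], [-152.29, 152.29]. Speed limits (degrees/s): [136.94, 136.94, 159.86, 180, 180, 180].

INTERFACE

Orientations are given as [roll, pitch, yaw] about the fixed x, y, z axes, in that order (R = Rz(yaw) Ry(pitch) Rx(roll)).
In Python, from bench import r gives the robot as it stands. The module is installed in compiled form; this text tells all that it offers.
- The arm moves only by the tool jog_arm, never from a script. Its argument "rows" is a list of rows, each a list of 2 entries, a list of its own where there are three numbers: the shift along the tool's x, y, z in mm, then the turn, a rotation vector about the tool's x, y, z in rad. A call has 1 to 10 rows; each row is the pose to reach, as a shift and turn from the pose commanded when the call began, along the tool's axes at that moment; what a row does not reach only later rows make up. A row lasts 1/10 s, in which the tool goes at most 50 mm and 8.59 degrees, less where a joint would pass 70% of its speed; a pose out of reach is approached as far as the arm can. A call with a gripper value outside its range is refused whole. "grip" is the finger opening in mm, from 0 to 85.4, set as the call begins (left out, the last holds). The fingers move at their own pace and stop on an object; "force" is the grip in N (left out, the last holds). Time passes only in rows, so rows that repeat a pose let the fingers close. It gives the time, the measured TCP pose, the force, the opening and the grip force at its end, in the units of the state.
- r.sense(): the state, without advancing time (a new reading comes with each control period).
- r.snapshot(name): name is "scene" or "top"; returns (picture, depth): 400x640x3 uint8, blue, green, red; 400x640 float32, mm along the optical axis (not along the pixel's ray), 0 where there is no reading.
- r.camera_params(name): a dict with "fx", "fy", "cx", "cy" (pixels), "pose" (4x4, takes a point from camera to world coordinates). Camera axes: x right, y down, z forward; pixel columns grow to the right and rows downward; lengths in mm; the calibration is good to about 2 mm. A picture is of the moment at which its call begins. camera_params takes no time and is no camera call.
- r.hand_in(): hands the job in; it is judged then, once.
The state is a dict: "time": time; "joint_pos": joint angles; "qd": joint speeds; "joint_efforts": joint torques, N m; "tool_pos": TCP position; "tcp_rot": TCP orientation; "ft_force": force on the tool from outside, world axes, zero at the start; "wrist_torque": the same for the moment, N m; "finger_gap": finger opening in mm; "grip_force": force on a finger pad.
Only numpy, scipy, OpenCV 4.12 (cv2) and the standard library are available. Lean on these libraries where they do the work, as an engineer would, in place of code of your own. Each camera call takes 0.05 s, during which the arm holds its last target. There are 200 camera calls.

TASK

The hand stamp is boxed in on the wooden caddy between the till roll and the spice jar: before moving the stamp, clear both of them onto the black rubber mat, and then stand the stamp face down on the open ink pad, wholly on the pad and with its long side along the pad's long side. Then put the roll and the jar back on the caddy, each upright on the same spot it came from. Tip nothing over, and leave the tamper and the shot timer where they are.

Things in the scene. Friction and masses are not known exactly. Their poses are not given: they have to be found in the camera images.
- stamp_mid (a point): wooden hand stamp, light-brown oblong foot 30 (its x) x 42 (its y) x 10 mm high with a dark round handle about 26 mm across on top, 52 mm tall in all, 50 g; the point is its centre, 26 mm above its underside; z is up. It starts in the caddy's narrow bay with its long side (y) along the caddy's length, so that there it can only be gripped along that length.
- roll_mid (a point): white paper till roll standing on end, 52 mm in diameter, 57 mm tall, about 110 g; the point is its centre, 28.5 mm above its underside; z is up. It starts on one of the two end seats of the caddy.
- jar_mid (a point): spice jar with yellow screw cap (cap fixed), 42 mm in diameter, 96 mm tall, about 110 g; the point is its centre, 48 mm above its underside; z is up. It starts on the other end seat of the caddy.
- caddy: fixed wooden caddy, a board 84 (x) x 190 (y, its length) x 8 mm; origin at the centre of its underside, z up. The bay for the stamp is at its centre, between two upright cheeks at x = +-23 to +-33 mm, y = -24 to +24 mm, whose tops are 60 mm above the worktop. Two flush round cork seats, 62 mm in diameter, at y = +55 and -55 mm, for the roll and the jar (which is on which varies); upper face of board and seats 8 mm above the origin.
- mat: fixed black rubber mat 100 (x) x 164 (y) x 4 mm, the clear side area; origin at the centre of its underside, its top 4 mm above; big enough for roll and jar side by side, for example at y = +42 and -42 mm
- ink_pad: ink pad, open: fixed black base 52 (x) x 78 (y, its long side) mm whose inked upper face is 9 mm above the worktop; origin at the centre of its underside. Its red lid stands open along its far (+x) edge, leaning back, up to 65 mm above the worktop, so above the pad the gripper should close along the pad's y.
- tamper: bystander: coffee tamper, steel foot 59 mm across and dark wooden handle, 94 mm tall, loose, behind the work area; origin at the centre of its underside; leave it alone
- shot_timer: bystander: flat white timer with two keys, 62 x 70 x 19 mm, loose, at the right of the work area; origin at the centre of its underside; leave it alone

How it is judged (in metres and radians):
On the way, in this order (a step that is already met when the one before it is completed fails the run):
1. roll and jar both stand upright and released on the mat, the stamp still in its place (x of jar_mid in the frame of mat between -0.045 and 0.045 m and y of jar_mid in the frame of mat between -0.075 and 0.075 m and z of jar_mid in the frame of mat between 0.048 and 0.056 m and linear speed of each of spice_jar, till_roll below 0.03 m/s and contact force between the fingers and spice_jar below 0.1 N and angle between each of jar_mid, roll_mid's own z axis and vertical below 0.12 rad and x of roll_mid in the frame of mat between -0.045 and 0.045 m and y of roll_mid in the frame of mat between -0.075 and 0.075 m and z of roll_mid in the frame of mat between 0.0285 and 0.0365 m and contact force between the fingers and till_roll below 0.1 N and distance of stamp_mid from where it was at the start of the episode below 0.02 m), for 0.2 s.
2. the stamp stands released on the ink pad, along it, while roll and jar are still on the mat (x of stamp_mid in the frame of ink_pad between -0.011 and 0.011 m and y of stamp_mid in the frame of ink_pad between -0.016 and 0.016 m and z of stamp_mid in the frame of ink_pad between 0.03 and 0.04 m and angle between the y axis of stamp_mid and the y axis of ink_pad, either way round below 0.25 rad and linear speed of each of stamp, spice_jar, till_roll below 0.03 m/s and contact force between the fingers and stamp below 0.1 N and angle between each of stamp_mid, jar_mid, roll_mid's own z axis and vertical below 0.12 rad and x of jar_mid in the frame of mat between -0.045 and 0.045 m and y of jar_mid in the frame of mat between -0.075 and 0.075 m and z of jar_mid in the frame of mat between 0.048 and 0.056 m and contact force between the fingers and spice_jar below 0.1 N and x of roll_mid in the frame of mat between -0.045 and 0.045 m and y of roll_mid in the frame of mat between -0.075 and 0.075 m and z of roll_mid in the frame of mat between 0.0285 and 0.0365 m and contact force between the fingers and till_roll below 0.1 N), for 0.2 s.
At the end, for the whole second after the job is handed in: the stamp stands upright and released on the inked face, its centre within 11 mm (across) and 16 mm (along) of the pad's centre and its long side within 0.25 rad of the pad's; roll and jar stand upright and released within 15 mm of where each started; all at rest (x of stamp_mid in the frame of ink_pad between -0.011 and 0.011 m and y of stamp_mid in the frame of ink_pad between -0.016 and 0.016 m and z of stamp_mid in the frame of ink_pad between 0.03 and 0.04 m and angle between the y axis of stamp_mid and the y axis of ink_pad, either way round below 0.25 rad and linear speed of each of stamp, spice_jar, till_roll below 0.03 m/s and contact force between the fingers and stamp below 0.1 N and angle between each of stamp_mid, jar_mid, roll_mid's own z axis and vertical below 0.12 rad and distance of each of jar_mid, roll_mid from where it was at the start of the episode below 0.015 m and contact force between the fingers and spice_jar below 0.1 N and contact force between the fingers and till_roll below 0.1 N); the robot touches nothing.
It fails at once if the stamp, roll or jar is tipped (angle between any of stamp_mid, jar_mid, roll_mid's own z axis and vertical above 0.6 rad).
It fails at once if the tamper or the shot timer is shifted by more than 20 mm (distance of any of tamper, shot_timer from where it was at the start of the episode above 0.02 m).
It also fails if it takes over 128 s, if anything falls off the work surface, if the arm or the gripper's body presses on something with over 40 N, if the wrist force passes 120 N, or if a joint passes its speed limit or range.

## Working session

There is one attempt and no reset: what is moved stays moved. The work goes in short steps, Python scripts to look and compute and a tool call to move; the robot and the scene stay as the last step left them, time stands still between calls to the robot, and variables do not carry over. Pictures are saved under pics/ and viewed, at most 14 in all, crops included, and the job is handed in when it is done.

Besides the shell and the picture viewer there is one more tool, called after "Call:" in YAML: its name, and indented under it one key for each argument. jog_arm: Moves the arm, as the interface text tells. Its arguments: {"type":"object","properties":{"rows":{"type":"array"},"grip":{"type":"number"},"force":{"type":"number"}},"required":["rows"]}

```bash
mkdir -p pics
cat > h.py <<'E'
import numpy as np, cv2
from bench import r
def world(name,d):
    p=r.camera_params(name);v,u=np.mgrid[0:400,0:640]
    P=np.stack([(u-p['cx'])/p['fx']*d,(v-p['cy'])/p['fy']*d,d,np.ones_like(d)],-1)
    return (P@np.array(p['pose']).T)[...,:3]
E
python3 - <<'E'
from h import *
for n in("scene","top"):
    a,d=r.snapshot(n);cv2.imwrite(f"pics/{n}0.png",a);np.save(n+"0.npy",d);np.save(n+"c.npy",a)
    p=r.camera_params(n);print(n,p['fx'],p['cx'],p['cy'],np.round(p['pose'],3).tolist())
print(r.sense())
E
```

```text
scene 444.45494549659963 325.58366510746384 201.271153784146 [[0.996, -0.044, 0.077, 430.683], [-0.087, -0.638, 0.765, -1198.485], [0.015, -0.769, -0.639, 984.325], [0.0, 0.0, 0.0, 1.0]]
top 406.72279928365833 317.92152008728004 192.03027613895338 [[0.001, -0.996, 0.086, 456.783], [-1.0, -0.001, -0.003, -110.445], [0.003, -0.086, -0.996, 1197.973], [0.0, 0.0, 0.0, 1.0]]
{'time': 0.1, 'joint_pos': array([-7.27289421e+01,  7.50881531e+00,  8.53243608e+01,  8.40846082e-04,
        8.72605463e+01, -4.89258057e+00]), 'qd': array([-0.05075648, -0.11864726, -0.12070298,  0.10193842, -0.09238477,
        0.03688469]), 'joint_efforts': array([ 1.25637929e-03, -5.70951104e+01, -5.01942980e+01, -2.03616728e-04,
        8.02969647e-03, -1.50684048e-05]), 'tool_pos': array([ 226.22259676, -555.13917021,  203.85718769]), 'tcp_rot': array([-1.79906691e+02, -8.83013962e-03,  2.21635904e+01]), 'ft_force': array([ 0.08490869, -0.88919308, -0.55468757]), 'wrist_torque': array([0.00271578, 0.02098866, 0.01183168]), 'grip_force': 0.0, 'finger_gap': 85.24182726972117}
```

View pics/top0.png

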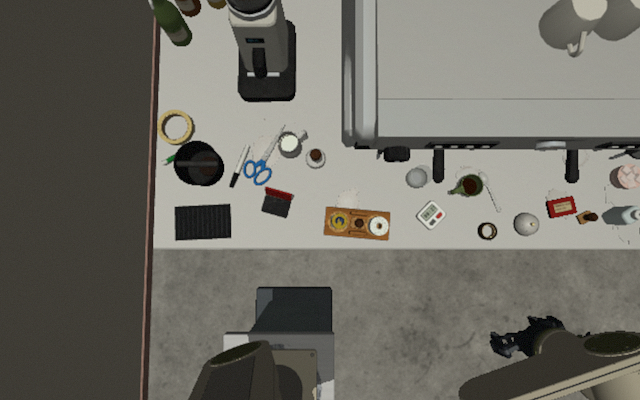

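View pics/scene0.png

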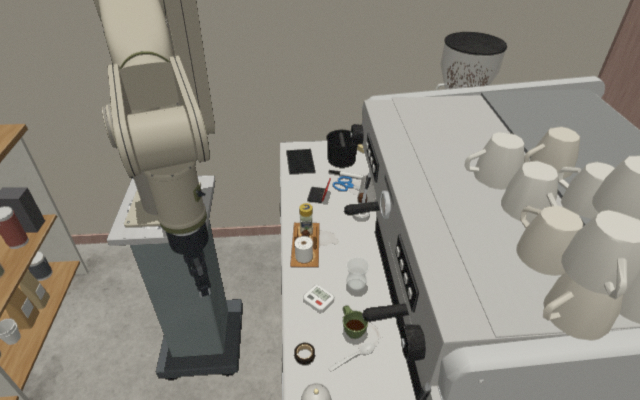

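The top view shows the caddy at (357,222) with the yellow-capped jar at (339,220), the stamp at (359,223) and the roll at (378,226). The mat is at (203,222), the ink pad at (277,204) with its lid on the far side, and the timer at (431,214).

Run:
```python
from h import *
a=np.load("topc.npy");d=np.load("top0.npy");W=world("top",d)
p=r.camera_params("top");M=np.array(p['pose'])
def ray(u,v,z):
    c=M[:3,:3]@np.array([(u-p['cx'])/p['fx'],(v-p['cy'])/p['fy'],1]);o=M[:3,3];return np.round(o+c*(z-o[2])/c[2],1)
cv2.imwrite("pics/crop.png",cv2.resize(a[170:250,165:455],None,fx=2.75,fy=2.75,interpolation=cv2.INTER_CUBIC))
hsv=cv2.cvtColor(a,cv2.COLOR_BGR2HSV)
def rect(mask,z,name,box):
    m=np.zeros(mask.shape,np.uint8);x0,y0,x1,y1=box;m[y0:y1,x0:x1]=mask[y0:y1,x0:x1]
    c=max(cv2.findContours(m,0,2)[0],key=cv2.contourArea)
    pts=np.array([ray(u,v,z)[:2] for u,v in c[:,0]],np.float32)
    print(name,cv2.minAreaRect(pts),len(c))
v=a.max(2)
rect(v<60,4,"mat",(165,195,240,248))
rect(v<70,9,"pad",(255,180,300,222))
rect((hsv[...,1]>90)&(hsv[...,0]<25),8,"caddy",(315,200,400,245))
rect((hsv[...,0]>20)&(hsv[...,0]<35)&(hsv[...,1]>100),104,"jar",(325,205,352,235))
rect((hsv[...,1]<60)&(v>120),65,"roll",(365,212,391,240))
rect((hsv[...,1]<60)&(v>215),19,"timer",(412,195,450,232))
# depth-based
for n,b,lo,hi in (("jar",(325,205,352,235),95,115),("roll",(365,212,395,242),57,75),("stamp",(350,212,370,235),40,75)):
    x0,y0,x1,y1=b;w=W[y0:y1,x0:x1].reshape(-1,3);w=w[(w[:,2]>lo)&(w[:,2]<hi)]
    print(n,len(w),w.mean(0).round(1),((w.max(0)+w.min(0))/2).round(1),np.ptp(w,0).round(1))
for n,u,v_ in(("mat",203,222),("pad",277,209),("table",300,225),("tamper?",315,155),("x",291,144)):print(n,W[v_,u].round(1))
```

```text
mat ((471.827880859375, 223.2822265625), (96.74210357666016, 160.59666442871094), 2.935673236846924) 20
pad ((526.1124877929688, 6.946720123291016), (75.9880142211914, 65.44379425048828), 74.07308959960938) 70
caddy ((468.6493225097656, -226.84780883789062), (187.43484497070312, 81.4529037475586), 84.77682495117188) 65
jar ((474.425048828125, -170.22500610351562), (39.73938751220703, 39.95153045654297), 45.0) 22
roll ((461.7464904785156, -286.17999267578125), (55.608238220214844, 74.88422393798828), 89.20648193359375) 35
timer ((481.8120422363281, -448.5207214355469), (12.17660140991211, 41.36864471435547), 44.21512985229492) 7
jar 190 [ 473.  -169.3  103.4] [ 473.1 -169.1  102. ] [37.6 40.3 13.6]
roll 276 [ 461.  -280.3   64.1] [ 465.5 -275.5   64. ] [61.2 61.1 12.6]
stamp 191 [ 469.1 -227.7   57.1] [ 468.5 -230.9   52.7] [61.9 55.8 23.5]
mat [471.2 221.7   6. ]
pad [509.2   5.6  10.3]
table [462.8 -61.2  -2.6]
tamper? [ 654.4 -105.4   91. ]
x [695.9 -35.8  38.6]
```

View pics/crop.png

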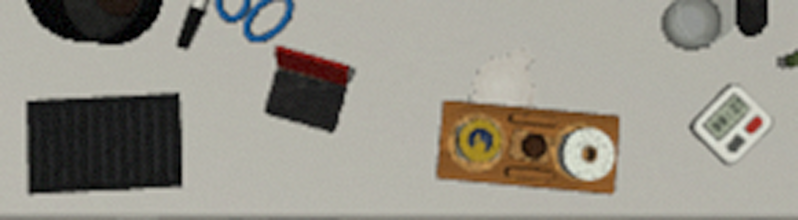

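The crop shows the caddy with the jar on its left (+y) seat, the stamp in the middle and the roll on the right. The pad's near edge runs (265,112)–(333,131) with its lid behind, and the mat spans (27–180, 95–192).

```bash
cat >> h.py <<'E'
from scipy.spatial.transform import Rotation as Ro
def ray(name,uv,z):
    p=r.camera_params(name);M=np.array(p['pose']);uv=np.asarray(uv,float).reshape(-1,2)
    c=np.c_[(uv[:,0]-p['cx'])/p['fx'],(uv[:,1]-p['cy'])/p['fy'],np.ones(len(uv))]@M[:3,:3].T
    return M[:3,3]+c*((z-M[2,3])/c[:,2:])
def plan(*targets):
    s=r.sense();R=Ro.from_euler('xyz',s['tcp_rot'],degrees=True);o=[]
    for x,y,z,yaw in targets:
        T=Ro.from_euler('xyz',[180,0,yaw],degrees=True)
        print((R.inv().apply(np.array([x,y,z])-s['tool_pos'])).round(1),(R.inv()*T).as_rotvec().round(4))
E
python3 - <<'E'
from h import *
a=np.load("topc.npy");v=a.max(2);hsv=cv2.cvtColor(a,cv2.COLOR_BGR2HSV)
m=np.zeros(v.shape,np.uint8);m[212:242,362:395]=((hsv[...,1]<60)&(v>130))[212:242,362:395]
cs=cv2.findContours(m,0,2)[0]
for c in cs:
    if cv2.contourArea(c)>50:
        print("roll px",cv2.minEnclosingCircle(c),cv2.boundingRect(c))
        # keep points on caddy only
        (u,w),R=cv2.minEnclosingCircle(c);print(ray("top",[[u,w]],65))
m[:]=0;m[180:222,255:300]=(v<70)[180:222,255:300]
c=np.argwhere(m)[:,::-1];P=ray("top",c,9)[:,:2];t=np.radians(-15.9)
ex=np.array([np.cos(t),np.sin(t)]);ey=np.array([-ex[1],ex[0]])
px,py=P@ex,P@ey
print("x",np.percentile(px,[0,1,3]),"y",np.percentile(py,[0,1,3,97,99,100]))
x0=np.percentile(px,.7)-.5;yc=(np.percentile(py,1)+np.percentile(py,99))/2
print("pad",(x0+26)*ex+yc*ey)
red=((hsv[...,0]<8)|(hsv[...,0]>172))&(hsv[...,1]>140);c=np.argwhere(red[180:222,255:300])[:,::-1]+[255,180]
P=ray("top",c,9)[:,:2];print("lid",np.percentile(P@ex,[1,99]),np.percentile(P@ey,[1,99]))
plan((462.5,-281,200,84.8))
E
```

```text
roll px ((378.0, 226.5), 21.59292221069336) (362, 212, 33, 30)
[[ 458.50306877 -280.59088498   65.        ]]
x [471.34992705 472.17545592 473.36274183] y [112.82793806 114.11112698 115.72784691 187.2161469  188.93861947
 192.68486082]
pad [519.91188018   9.45183559]
lid [522.63414465 542.08519573] [117.35117941 192.88685114]
[ 322.2 -164.7    4.2] [-1.4000e-03 -1.0000e-03 -1.0932e+00]
```

Call:
jog_arm:
  rows:
    - [[322,-165,4],[0,0,-1.093]]
    - [[322,-165,4],[0,0,-1.093]]
    - [[322,-165,4],[0,0,-1.093]]
    - [[322,-165,4],[0,0,-1.093]]
    - [[322,-165,4],[0,0,-1.093]]
    - [[322,-165,4],[0,0,-1.093]]
    - [[322,-165,4],[0,0,-1.093]]
    - [[322,-165,4],[0,0,-1.093]]
    - [[322,-165,4],[0,0,-1.093]]
    - [[322,-165,4],[0,0,-1.093]]
  grip: 85
  force: 30

```text
time: 1.1
tool_pos: [461.7, -281.9, 200.5]
tcp_rot: [-179.9, 0.0, 84.7]
ft_force: [0.2, 0.2, 0.7]
finger_gap: 85.2
grip_force: 0.0
```

Run:
```python
from h import *
a,_=r.snapshot("scene");b,_=r.snapshot("top")
cv2.imwrite("pics/s1.png",np.vstack([cv2.resize(a[150:290,250:400],None,fx=3.5,fy=3.5)[:300],cv2.resize(b[180:260,310:460],None,fx=3.5,fy=3.5)]))
print(r.sense()['tool_pos'],r.sense()['tcp_rot'],r.sense()['time']);plan((462.5,-281.5,23,84.8))
```

```text
[ 461.34238381 -282.69734543  200.6306206 ] [-1.79970022e+02  1.45919218e-02  8.45964816e+01] 1.2
[  1.3   1.1 177.6] [-0.0005  0.0003 -0.0036]
```

View pics/s1.png

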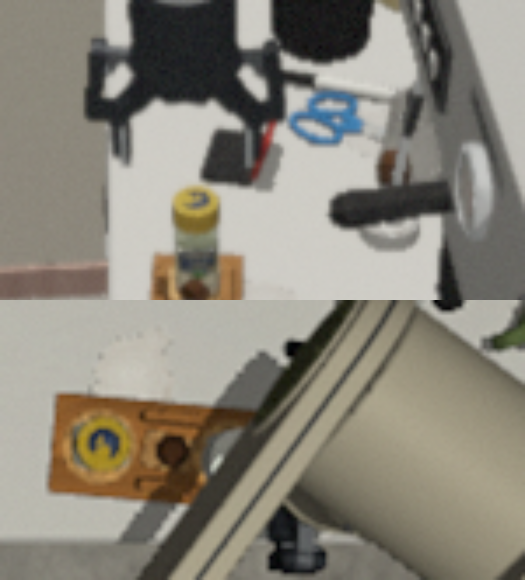

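The scene crop shows the open fingers straddling the roll's position high above it, clear of the jar. Next I descend.

Call:
jog_arm:
  rows:
    - [[1,1,40],[0,0,0]]
    - [[1,1,80],[0,0,0]]
    - [[1,1,110],[0,0,0]]
    - [[1,1,130],[0,0,0]]
    - [[1,1,150],[0,0,0]]
    - [[1,1,165],[0,0,0]]
    - [[1,1,178],[0,0,0]]
    - [[1,1,185],[0,0,0]]
    - [[1,1,185],[0,0,0]]

```text
time: 2.1
tool_pos: [462.8, -280.4, 15.0]
tcp_rot: [-179.9, -0.0, 84.7]
ft_force: [-0.2, -0.9, 0.1]
finger_gap: 84.6
grip_force: 0.0
```

Call:
jog_arm:
  rows:
    - [[0,0,0],[0,0,0]]
    - [[0,0,0],[0,0,0]]
    - [[0,0,0],[0,0,0]]
    - [[0,0,0],[0,0,0]]
    - [[0,0,0],[0,0,0]]
    - [[0,0,0],[0,0,0]]
    - [[0,0,0],[0,0,0]]
    - [[0,0,0],[0,0,0]]
    - [[0,0,0],[0,0,0]]
    - [[0,0,0],[0,0,0]]
  grip: 45
  force: 25

```text
time: 3.1
tool_pos: [464.2, -281.0, 17.0]
tcp_rot: [179.9, 0.1, 84.8]
ft_force: [-1.1, 1.0, 6.3]
finger_gap: 50.8
grip_force: 26.4
```

Call:
jog_arm:
  rows:
    - [[0,0,-3],[0,0,0]]
    - [[0,0,-10],[0,0,0]]
    - [[0,0,-25],[0,0,0]]
    - [[0,0,-45],[0,0,0]]
    - [[0,0,-70],[0,0,0]]
    - [[0,0,-95],[0,0,0]]
    - [[0,0,-120],[0,0,0]]
    - [[0,0,-140],[0,0,0]]
    - [[0,0,-150],[0,0,0]]
    - [[0,0,-155],[0,0,0]]

```text
time: 4.1
tool_pos: [464.0, -280.9, 172.6]
tcp_rot: [179.9, 0.1, 84.8]
ft_force: [0.3, -0.0, -1.0]
finger_gap: 50.9
grip_force: 26.3
```

Run:
```python
from h import *
print(r.sense()['tool_pos'],r.sense()['finger_gap'],r.sense()['grip_force'],r.sense()['ft_force']);plan((474,181,172,92.9))
```

```text
[ 463.98372017 -280.86257531  172.62799725] 50.88236072046136 26.27073884010315 [ 0.27628853 -0.04854831 -1.02235166]
[460.9 -32.    0. ] [ 0.002   0.0014 -0.1415]
```

Call:
jog_arm:
  rows:
    - [[8,-1,0],[0,0,0]]
    - [[25,-2,0],[0,0,0]]
    - [[50,-4,0],[0,0,-0.02]]
    - [[80,-6,0],[0,0,-0.02]]
    - [[110,-8,0],[0,0,-0.03]]
    - [[140,-10,0],[0,0,-0.04]]
    - [[170,-12,0],[0,0,-0.05]]
    - [[200,-14,0],[0,0,-0.06]]
    - [[230,-16,0],[0,0,-0.07]]
    - [[260,-18,0],[0,0,-0.08]]

```text
time: 5.1
tool_pos: [467.6, -17.4, 169.3]
tcp_rot: [-179.9, -0.0, 89.4]
ft_force: [0.3, 0.2, -1.4]
finger_gap: 51.1
grip_force: 26.3
```

Call:
jog_arm:
  rows:
    - [[30,0,0],[0,0,-0.01]]
    - [[60,-1,0],[0,0,-0.02]]
    - [[90,-1,0],[0,0,-0.03]]
    - [[120,-2,0],[0,0,-0.04]]
    - [[150,-2,0],[0,0,-0.05]]
    - [[170,-2,0],[0,0,-0.06]]
    - [[185,-2,0],[0,0,-0.06]]
    - [[195,-2,0],[0,0,-0.06]]
    - [[200,-2,0],[0,0,-0.06]]
    - [[200,-2,0],[0,0,-0.06]]

```text
time: 6.1
tool_pos: [469.1, 180.2, 170.5]
tcp_rot: [-180.0, 0.0, 92.8]
ft_force: [-0.2, 0.6, -1.2]
finger_gap: 51.3
grip_force: 26.3
```

Run:
```python
from h import *
print(r.sense()['tool_pos'],r.sense()['tcp_rot']);plan((474,181,14,92.9))
```

```text
[469.06613006 180.23923696 170.5025758 ] [-1.79969667e+02  1.16103179e-02  9.28229063e+01]
[  0.5   5.  156.5] [-0.0005  0.0002 -0.0013]
```

Call:
jog_arm:
  rows:
    - [[0,3,30],[0,0,0]]
    - [[0,5,60],[0,0,0]]
    - [[0,5,90],[0,0,0]]
    - [[0,5,115],[0,0,0]]
    - [[0,5,132],[0,0,0]]
    - [[0,5,143],[0,0,0]]
    - [[0,5,150],[0,0,0]]
    - [[0,5,154],[0,0,0]]
    - [[0,5,155],[0,0,0]]
    - [[0,5,155],[0,0,0]]

```text
time: 7.1
tool_pos: [474.9, 180.4, 16.5]
tcp_rot: [179.9, -0.0, 92.8]
ft_force: [0.6, 0.9, -0.4]
finger_gap: 51.4
grip_force: 26.3
```

Call:
jog_arm:
  rows:
    - [[0,0,1],[0,0,0]]
    - [[0,0,2],[0,0,0]]
    - [[0,0,2],[0,0,0]]

```text
time: 7.4
tool_pos: [474.4, 180.4, 13.9]
tcp_rot: [180.0, -0.0, 92.8]
ft_force: [0.7, 0.3, -0.7]
finger_gap: 51.2
grip_force: 26.3
```

Call:
jog_arm:
  rows:
    - [[0,0,0.5],[0,0,0]]
    - [[0,0,1],[0,0,0]]
    - [[0,0,1],[0,0,0]]

```text
time: 7.7
tool_pos: [474.4, 180.4, 13.0]
tcp_rot: [180.0, -0.0, 92.8]
ft_force: [-1.2, 0.4, 2.4]
finger_gap: 50.7
grip_force: 26.4
```

Call:
jog_arm:
  rows:
    - [[0,0,0.5],[0,0,0]]
    - [[0,0,1],[0,0,0]]
    - [[0,0,1],[0,0,0]]

```text
time: 8.0
tool_pos: [474.4, 180.4, 13.0]
tcp_rot: [-180.0, -0.0, 92.8]
ft_force: [-7.3, -1.5, 12.5]
finger_gap: 51.6
grip_force: 27.4
```

Contact is confirmed, so I open and then rise.

Call:
jog_arm:
  rows:
    - [[0,0,0],[0,0,0]]
    - [[0,0,0],[0,0,0]]
    - [[0,0,0],[0,0,0]]
    - [[0,0,0],[0,0,0]]
    - [[0,0,0],[0,0,0]]
    - [[0,0,0],[0,0,0]]
  grip: 80

```text
time: 8.6
tool_pos: [474.2, 180.3, 11.7]
tcp_rot: [-180.0, 0.0, 92.8]
ft_force: [-0.0, 0.3, -0.3]
finger_gap: 80.1
grip_force: 0.0
```

Call:
jog_arm:
  rows:
    - [[0,0,-10],[0,0,0]]
    - [[0,0,-30],[0,0,0]]
    - [[0,0,-60],[0,0,0]]
    - [[0,0,-100],[0,0,0]]
    - [[0,0,-140],[0,0,0]]
    - [[0,0,-180],[0,0,0]]
    - [[0,0,-185],[0,0,0]]
    - [[0,0,-185],[0,0,0]]

```text
time: 9.4
tool_pos: [475.6, 180.7, 199.5]
tcp_rot: [179.7, -0.1, 92.8]
ft_force: [-0.1, 0.2, 0.3]
finger_gap: 80.0
grip_force: 0.0
```

Run:
```python
from h import *
print(r.sense()['tool_pos'],r.sense()['tcp_rot']);plan((474,-170,200,84.8))
```

```text
[475.63781404 180.70561288 199.48751421] [ 1.79739521e+02 -5.64893074e-02  9.28090804e+01]
[-350.2  -18.8   -0.9] [ 0.0045 -0.0013  0.1398]
```

Call:
jog_arm:
  rows:
    - [[-350,-19,0],[0,0,0.14]]
    - [[-350,-19,0],[0,0,0.14]]
    - [[-350,-19,0],[0,0,0.14]]
    - [[-350,-19,0],[0,0,0.14]]
    - [[-350,-19,0],[0,0,0.14]]
    - [[-350,-19,0],[0,0,0.14]]
    - [[-350,-19,0],[0,0,0.14]]
    - [[-350,-19,0],[0,0,0.14]]
    - [[-350,-19,0],[0,0,0.14]]
    - [[-350,-19,0],[0,0,0.14]]

```text
time: 10.4
tool_pos: [471.8, -169.2, 195.5]
tcp_rot: [-179.9, -0.1, 84.8]
ft_force: [0.4, 0.0, 0.6]
finger_gap: 80.0
grip_force: 0.0
```

Run:
```python
from h import *
a,_=r.snapshot("top");cv2.imwrite("pics/t2.png",cv2.resize(a[170:250,165:455],None,fx=2.75,fy=2.75,interpolation=cv2.INTER_CUBIC))
print(r.sense()['tool_pos'],r.sense()['tcp_rot']);plan((473.7,-170.5,38,84.8))
```

```text
[ 472.10911678 -168.81720537  195.87241728] [-1.79912591e+02 -5.63714543e-02  8.48573908e+01]
[ -1.7   2.  157.9] [-0.0015 -0.001   0.001 ]
```

View pics/t2.png

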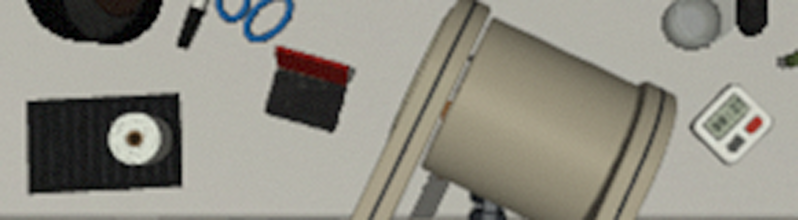

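The roll stands upright on the right half of the mat at crop (135,139). I descend on the jar.

Call:
jog_arm:
  rows:
    - [[-2,2,35],[0,0,0]]
    - [[-2,2,65],[0,0,0]]
    - [[-2,2,90],[0,0,0]]
    - [[-2,2,110],[0,0,0]]
    - [[-2,2,130],[0,0,0]]
    - [[-2,2,143],[0,0,0]]
    - [[-2,2,151],[0,0,0]]
    - [[-2,2,154],[0,0,0]]
    - [[-2,2,154],[0,0,0]]

```text
time: 11.35
tool_pos: [474.5, -172.1, 43.0]
tcp_rot: [180.0, 0.0, 84.8]
ft_force: [-0.7, 0.0, -0.4]
finger_gap: 79.9
grip_force: 0.0
```

Call:
jog_arm:
  rows:
    - [[0,0,0],[0,0,0]]
    - [[0,0,0],[0,0,0]]
    - [[0,0,0],[0,0,0]]
    - [[0,0,0],[0,0,0]]
    - [[0,0,0],[0,0,0]]
    - [[0,0,0],[0,0,0]]
    - [[0,0,0],[0,0,0]]
    - [[0,0,0],[0,0,0]]
    - [[0,0,0],[0,0,0]]
    - [[0,0,0],[0,0,0]]
  grip: 35

```text
time: 12.35
tool_pos: [474.6, -172.7, 43.6]
tcp_rot: [180.0, 0.0, 84.8]
ft_force: [-2.0, 0.0, 6.0]
finger_gap: 41.3
grip_force: 24.2
```

Call:
jog_arm:
  rows:
    - [[0,0,-3],[0,0,0]]
    - [[0,0,-10],[0,0,0]]
    - [[0,0,-22],[0,0,0]]
    - [[0,0,-40],[0,0,0]]
    - [[0,0,-62],[0,0,0]]
    - [[0,0,-85],[0,0,0]]
    - [[0,0,-105],[0,0,0]]
    - [[0,0,-120],[0,0,0]]
    - [[0,0,-130],[0,0,0]]
    - [[0,0,-132],[0,0,0]]

```text
time: 13.35
tool_pos: [474.9, -172.7, 176.3]
tcp_rot: [179.9, 0.0, 84.8]
ft_force: [0.7, -0.4, -1.9]
finger_gap: 41.0
grip_force: 25.1
```

Run:
```python
from h import *
print(r.sense()['tool_pos'],r.sense()['tcp_rot']);plan((470,265,172,92.9))
```

```text
[ 474.93377485 -172.65183911  176.29481041] [1.79888061e+02 4.10731801e-02 8.47869409e+01]
[435.4 -44.7   3.9] [ 0.0019  0.0009 -0.1416]
```

Call:
jog_arm:
  rows:
    - [[8,-1,0],[0,0,0]]
    - [[25,-3,0],[0,0,0]]
    - [[50,-5,0],[0,0,-0.02]]
    - [[80,-8,0],[0,0,-0.03]]
    - [[110,-11,0],[0,0,-0.04]]
    - [[140,-14,0],[0,0,-0.05]]
    - [[170,-17,0],[0,0,-0.06]]
    - [[200,-20,0],[0,0,-0.07]]
    - [[230,-23,0],[0,0,-0.08]]
    - [[260,-26,0],[0,0,-0.09]]

```text
time: 14.35
tool_pos: [470.7, 90.6, 173.3]
tcp_rot: [-179.9, 0.0, 90.0]
ft_force: [0.5, 0.1, -1.6]
finger_gap: 41.2
grip_force: 25.1
```

Call:
jog_arm:
  rows:
    - [[30,-1,0],[0,0,-0.01]]
    - [[60,-2,0],[0,0,-0.02]]
    - [[90,-2,0],[0,0,-0.03]]
    - [[115,-2,0],[0,0,-0.04]]
    - [[137,-2,0],[0,0,-0.05]]
    - [[155,-2,0],[0,0,-0.05]]
    - [[168,-2,0],[0,0,-0.05]]
    - [[175,-2,0],[0,0,-0.05]]
    - [[176,-2,0],[0,0,-0.05]]
    - [[176,-2,0],[0,0,-0.05]]

```text
time: 15.35
tool_pos: [470.1, 264.5, 174.5]
tcp_rot: [-180.0, 0.0, 92.8]
ft_force: [0.1, 0.0, -2.2]
finger_gap: 40.9
grip_force: 25.1
```

Run:
```python
from h import *
print(r.sense()['tool_pos'],r.sense()['tcp_rot']);plan((470,265,42,92.9))
```

```text
[470.0643928  264.53357298 174.48047084] [-1.79970213e+02  2.59103410e-02  9.28024040e+01]
[  0.5   0.  132.5] [-0.0005  0.0005 -0.0017]
```

Call:
jog_arm:
  rows:
    - [[0,0,25],[0,0,0]]
    - [[0,0,50],[0,0,0]]
    - [[0,0,75],[0,0,0]]
    - [[0,0,97],[0,0,0]]
    - [[0,0,113],[0,0,0]]
    - [[0,0,123],[0,0,0]]
    - [[0,0,129],[0,0,0]]
    - [[0,0,132],[0,0,0]]
    - [[0,0,133],[0,0,0]]
    - [[0,0,133],[0,0,0]]

```text
time: 16.35
tool_pos: [470.7, 265.1, 42.5]
tcp_rot: [179.9, -0.0, 92.8]
ft_force: [0.4, 0.7, -0.8]
finger_gap: 40.8
grip_force: 25.1
```

Call:
jog_arm:
  rows:
    - [[0,0,0.7],[0,0,0]]
    - [[0,0,1.5],[0,0,0]]
    - [[0,0,1.5],[0,0,0]]

```text
time: 16.65
tool_pos: [470.3, 265.0, 40.5]
tcp_rot: [180.0, -0.0, 92.8]
ft_force: [-0.1, -0.0, -1.8]
finger_gap: 40.8
grip_force: 25.1
```

Call:
jog_arm:
  rows:
    - [[0,0,0.5],[0,0,0]]
    - [[0,0,1],[0,0,0]]
    - [[0,0,1],[0,0,0]]

```text
time: 16.95
tool_pos: [470.4, 265.1, 39.8]
tcp_rot: [180.0, -0.0, 92.8]
ft_force: [-2.0, -1.0, 3.7]
finger_gap: 40.7
grip_force: 25.9
```

Call:
jog_arm:
  rows:
    - [[0,0,0],[0,0,0]]
    - [[0,0,0],[0,0,0]]
    - [[0,0,0],[0,0,0]]
    - [[0,0,0],[0,0,0]]
    - [[0,0,0],[0,0,0]]
    - [[0,0,0],[0,0,0]]
  grip: 80

```text
time: 17.55
tool_pos: [470.2, 264.9, 39.3]
tcp_rot: [-180.0, 0.0, 92.8]
ft_force: [-0.0, 0.7, -0.5]
finger_gap: 80.4
grip_force: 0.0
```

Call:
jog_arm:
  rows:
    - [[0,0,-10],[0,0,0]]
    - [[0,0,-30],[0,0,0]]
    - [[0,0,-60],[0,0,0]]
    - [[0,0,-100],[0,0,0]]
    - [[0,0,-140],[0,0,0]]
    - [[0,0,-157],[0,0,0]]
    - [[0,0,-160],[0,0,0]]
    - [[0,0,-160],[0,0,0]]

```text
time: 18.35
tool_pos: [470.4, 265.0, 199.8]
tcp_rot: [179.9, -0.0, 92.8]
ft_force: [-0.3, 1.1, -0.1]
finger_gap: 80.0
grip_force: 0.0
```

Run:
```python
from h import *
a,_=r.snapshot("top");cv2.imwrite("pics/t3.png",cv2.resize(a[170:250,165:455],None,fx=2.75,fy=2.75,interpolation=cv2.INTER_CUBIC))
hsv=cv2.cvtColor(a,cv2.COLOR_BGR2HSV);m=(a.max(2)<75)[212:234,350:368].astype(np.uint8)
c=max(cv2.findContours(m,0,2)[0],key=cv2.contourArea);(u,v),R=cv2.minEnclosingCircle(c)
print(u+350,v+212,R,ray("top",[[u+350,v+212]],60))
print(r.sense()['tool_pos'],r.sense()['tcp_rot']);plan((469,-227,200,-5.2))
```

```text
358.9242420196533 222.8030300140381 4.332744598388672 [[ 468.73764411 -228.19969585   60.        ]]
[469.70353371 264.71924179 198.36755724] [-1.79936490e+02  2.47561506e-02  9.28093619e+01]
[-491.1  -24.8   -1.4] [-5.0000e-04  1.3000e-03  1.7106e+00]
```

View pics/t3.png

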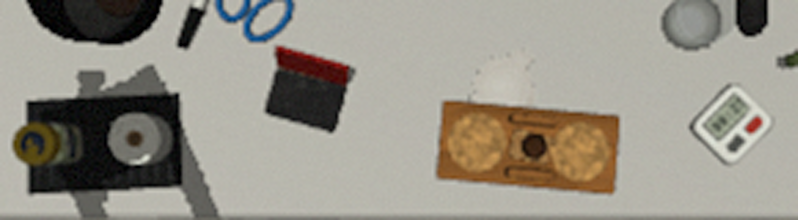

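Both items stand on the mat, the jar at crop (35,143) and the roll at (137,139). The stamp is alone in its bay at (534,147). I move above it with the gripper turned.

Call:
jog_arm:
  rows:
    - [[-491,-25,0],[0,0,1.711]]
    - [[-491,-25,0],[0,0,1.711]]
    - [[-491,-25,0],[0,0,1.711]]
    - [[-491,-25,0],[0,0,1.711]]
    - [[-491,-25,0],[0,0,1.711]]
    - [[-491,-25,0],[0,0,1.711]]
    - [[-491,-25,0],[0,0,1.711]]
    - [[-491,-25,0],[0,0,1.711]]
    - [[-491,-25,0],[0,0,1.711]]
    - [[-491,-25,0],[0,0,1.711]]

```text
time: 19.4
tool_pos: [467.6, -228.7, 196.9]
tcp_rot: [-179.9, 0.2, 6.4]
ft_force: [0.6, -0.3, 0.4]
finger_gap: 79.6
grip_force: 0.0
```

Run:
```python
from h import *
print(r.sense()['tool_pos'],r.sense()['tcp_rot']);plan((468.9,-227.6,120,-5.2))
```

```text
[ 467.60083229 -228.70308595  196.91363048] [-1.79887601e+02  1.64914483e-01  6.44685453e+00]
[ 1.6 -0.8 76.9] [-0.0017  0.0031  0.2033]
```

Call:
jog_arm:
  rows:
    - [[1,-1,20],[0,0,0.1]]
    - [[1,-1,45],[0,0,0.203]]
    - [[1,-1,65],[0,0,0.203]]
    - [[1,-1,77],[0,0,0.203]]
    - [[1,-1,77],[0,0,0.203]]
    - [[1,-1,77],[0,0,0.203]]
  grip: 60

```text
time: 20.0
tool_pos: [470.0, -225.3, 122.1]
tcp_rot: [-180.0, 0.0, -4.7]
ft_force: [-1.0, 0.4, 0.9]
finger_gap: 60.2
grip_force: 0.0
```

Run:
```python
from h import *
print(r.sense()['tool_pos'],r.sense()['tcp_rot']);plan((468.9,-227.6,25,-5.2))
```

```text
[ 469.95199316 -225.34557393  122.1060482 ] [-1.79975498e+02  4.78621224e-02 -4.73954652e+00]
[-0.8  2.4 97.1] [-0.0004  0.0008  0.008 ]
```

Call:
jog_arm:
  rows:
    - [[-0.5,1,25],[0,0,0.004]]
    - [[-0.5,1,45],[0,0,0.004]]
    - [[-0.5,1,65],[0,0,0.004]]
    - [[-0.5,1,80],[0,0,0.004]]
    - [[-0.5,1,90],[0,0,0.004]]
    - [[-0.5,1,96],[0,0,0.004]]
    - [[-0.5,1,96],[0,0,0.004]]

```text
time: 20.7
tool_pos: [469.4, -226.4, 26.0]
tcp_rot: [-180.0, 0.0, -5.0]
ft_force: [-0.1, 0.3, -0.3]
finger_gap: 59.6
grip_force: 0.0
```

Call:
jog_arm:
  rows:
    - [[0,0,0],[0,0,0]]
    - [[0,0,0],[0,0,0]]
    - [[0,0,0],[0,0,0]]
    - [[0,0,0],[0,0,0]]
    - [[0,0,0],[0,0,0]]
    - [[0,0,0],[0,0,0]]
    - [[0,0,0],[0,0,0]]
    - [[0,0,0],[0,0,0]]
  grip: 18
  force: 25

```text
time: 21.5
tool_pos: [470.2, -227.0, 27.1]
tcp_rot: [180.0, -0.1, -5.0]
ft_force: [-0.7, -0.0, 6.7]
finger_gap: 19.2
grip_force: 23.1
```

Call:
jog_arm:
  rows:
    - [[0,0,0],[0,0,0]]
    - [[0,0,-2],[0,0,0]]
    - [[0,0,-8],[0,0,0]]
    - [[0,0,-18],[0,0,0]]
    - [[0,0,-33],[0,0,0]]
    - [[0,0,-53],[0,0,0]]
    - [[0,0,-75],[0,0,0]]
    - [[0,0,-95],[0,0,0]]
    - [[0,0,-108],[0,0,0]]
    - [[0,0,-110],[0,0,0]]
  grip: 10

```text
time: 22.5
tool_pos: [471.0, -227.4, 139.3]
tcp_rot: [179.9, -0.2, -5.0]
ft_force: [0.7, 0.5, -0.3]
finger_gap: 19.1
grip_force: 21.3
```

Run:
```python
from h import *
a,_=r.snapshot("scene");cv2.imwrite("pics/s4.png",cv2.resize(a[150:290,250:400],None,fx=4,fy=4))
print(r.sense()['tool_pos'],r.sense()['tcp_rot'],r.sense()['finger_gap'],r.sense()['grip_force']);plan((520,8,137,-15.9))
```

```text
[ 470.38642383 -227.06530658  137.9900016 ] [ 1.79929601e+02 -1.41024473e-01 -4.99778193e+00] 18.88271362868699 21.287858742507524
[  28.9 -238.5    0.8] [ 0.001  -0.0026  0.1903]
```

View pics/s4.png

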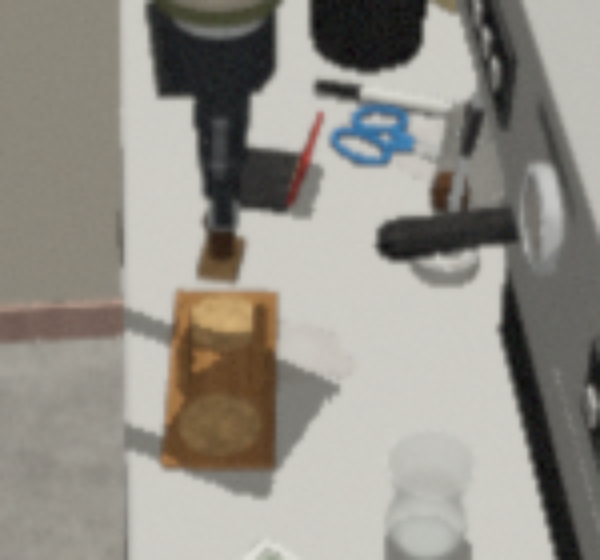

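The stamp hangs upright in the fingers at (222,250) in the scene crop. I move over the pad and cross-check its position with the scene camera.

Call:
jog_arm:
  rows:
    - [[1,-8,0],[0,0,0.01]]
    - [[3,-25,0],[0,0,0.02]]
    - [[6,-48,0],[0,0,0.04]]
    - [[9,-73,0],[0,0,0.06]]
    - [[12,-100,0],[0,0,0.08]]
    - [[15,-127,0],[0,0,0.1]]
    - [[18,-152,0],[0,0,0.12]]
    - [[21,-177,0],[0,0,0.14]]
    - [[24,-200,0],[0,0,0.16]]
    - [[26,-218,0],[0,0,0.18]]

```text
time: 23.55
tool_pos: [513.4, -9.6, 134.6]
tcp_rot: [180.0, 0.2, -15.3]
ft_force: [0.0, 0.7, -0.7]
finger_gap: 18.9
grip_force: 21.3
```

Call:
jog_arm:
  rows:
    - [[2,-10,0],[0,0,0.01]]
    - [[3,-18,0],[0,0,0.01]]
    - [[3,-20,0],[0,0,0.01]]
    - [[3,-20,0],[0,0,0.01]]
    - [[3,-20,0],[0,0,0.01]]

```text
time: 24.05
tool_pos: [522.5, 6.3, 136.2]
tcp_rot: [180.0, 0.0, -15.9]
ft_force: [-0.1, -0.1, 0.7]
finger_gap: 19.0
grip_force: 21.3
```

Run:
```python
from h import *
t=np.radians(-15.9);ex=np.array([np.cos(t),np.sin(t)]);ey=np.array([-ex[1],ex[0]])
for n,box in(("scene",(305,184,331,206)),("top",(258,196,293,220))):
    a=np.load(n+"c.npy");v=a.max(2);x0,y0,x1,y1=box
    m=np.zeros(v.shape,np.uint8);m[y0:y1,x0:x1]=(v<75)[y0:y1,x0:x1]
    c=max(cv2.findContours(m,0,2)[0],key=cv2.contourArea)
    P=ray(n,c[:,0],9)[:,:2];rc=cv2.minAreaRect(P.astype(np.float32));print(n,rc,(P@ex).min(),(P@ex).max(),(P@ey).min(),(P@ey).max())
print(r.sense()['tool_pos'],r.sense()['tcp_rot']);plan((520,8,50,-15.9))
```

```text
scene ((516.1913452148438, 7.162971496582031), (76.90836334228516, 46.7308349609375), 77.3946762084961) 471.8370250158287 519.6528042810097 109.75214198909553 187.04949752763147
top ((524.9757690429688, 7.314388275146484), (76.00833892822266, 62.99898910522461), 74.16759490966797) 471.3499270543389 534.4205290435765 112.827938062177 188.8357667082375
[522.49563695   6.25706838 136.17542467] [ 1.79984764e+02  1.34163097e-02 -1.59103796e+01]
[-2.9 -1.  86.2] [ 0.0003  0.0002 -0.0002]
```

Call:
jog_arm:
  rows:
    - [[-2,-1,15],[0,0,0]]
    - [[-2,-1,35],[0,0,0]]
    - [[-2,-1,55],[0,0,0]]
    - [[-2,-1,75],[0,0,0]]
    - [[-2,-1,89],[0,0,0]]
    - [[-2,-1,98],[0,0,0]]
    - [[-2,-1,103],[0,0,0]]
    - [[-2,-1,104],[0,0,0]]
    - [[-2,-1,104],[0,0,0]]

```text
time: 24.95
tool_pos: [521.5, 8.3, 32.9]
tcp_rot: [-180.0, -0.1, -15.9]
ft_force: [-0.0, -0.5, 0.2]
finger_gap: 19.1
grip_force: 21.3
```

Call:
jog_arm:
  rows:
    - [[0,0,0.7],[0,0,0]]
    - [[0,0,1.4],[0,0,0]]
    - [[0,0,1.4],[0,0,0]]

```text
time: 25.25
tool_pos: [521.3, 8.4, 31.3]
tcp_rot: [-180.0, -0.0, -15.9]
ft_force: [-1.4, -1.1, 0.5]
finger_gap: 18.9
grip_force: 21.3
```

Call:
jog_arm:
  rows:
    - [[0,0,0.5],[0,0,0]]
    - [[0,0,1],[0,0,0]]
    - [[0,0,1],[0,0,0]]

```text
time: 25.55
tool_pos: [520.9, 8.4, 29.8]
tcp_rot: [180.0, 0.0, -15.9]
ft_force: [0.6, -0.4, -1.2]
finger_gap: 19.1
grip_force: 21.3
```

Call:
jog_arm:
  rows:
    - [[0,0,0.5],[0,0,0]]
    - [[0,0,1],[0,0,0]]
    - [[0,0,1],[0,0,0]]

```text
time: 25.85
tool_pos: [520.9, 8.4, 28.8]
tcp_rot: [180.0, 0.0, -15.9]
ft_force: [-0.5, -0.1, -1.0]
finger_gap: 18.9
grip_force: 21.3
```

Call:
jog_arm:
  rows:
    - [[0,0,0.5],[0,0,0]]
    - [[0,0,1],[0,0,0]]
    - [[0,0,1],[0,0,0]]

```text
time: 26.15
tool_pos: [521.4, 8.5, 28.4]
tcp_rot: [-180.0, -0.0, -15.9]
ft_force: [-1.1, 1.6, 4.9]
finger_gap: 18.7
grip_force: 22.9
```

Contact. I release, rise and check.

Call:
jog_arm:
  rows:
    - [[0,0,0],[0,0,0]]
    - [[0,0,0],[0,0,0]]
    - [[0,0,0],[0,0,0]]
    - [[0,0,0],[0,0,0]]
    - [[0,0,0],[0,0,0]]
    - [[0,0,0],[0,0,0]]
  grip: 60

```text
time: 26.75
tool_pos: [520.9, 8.4, 27.8]
tcp_rot: [-180.0, 0.0, -15.9]
ft_force: [-0.1, -0.6, -0.2]
finger_gap: 60.1
grip_force: 0.0
```

Call:
jog_arm:
  rows:
    - [[0,0,-8],[0,0,0]]
    - [[0,0,-25],[0,0,0]]
    - [[0,0,-50],[0,0,0]]
    - [[0,0,-85],[0,0,0]]
    - [[0,0,-125],[0,0,0]]
    - [[0,0,-165],[0,0,0]]
    - [[0,0,-171],[0,0,0]]
    - [[0,0,-171],[0,0,0]]

```text
time: 27.55
tool_pos: [522.4, 8.3, 201.6]
tcp_rot: [-179.9, -0.3, -15.9]
ft_force: [0.2, 0.3, -1.5]
finger_gap: 59.9
grip_force: 0.0
```

Run:
```python
from h import *
print(r.sense()['tool_pos'],r.sense()['tcp_rot']);plan((470.3,265,199,92.8))
```

```text
[522.44313715   8.27543459 201.64458545] [-179.94602455   -0.2689418   -15.8805901 ]
[-120.4 -232.7    2.3] [ 0.0038 -0.0041 -1.8968]
```

Call:
jog_arm:
  rows:
    - [[-12,-24,0],[0,0,-0.14]]
    - [[-25,-48,0],[0,0,-0.28]]
    - [[-38,-72,0],[0,0,-0.42]]
    - [[-50,-96,0],[0,0,-0.56]]
    - [[-62,-120,0],[0,0,-0.7]]
    - [[-74,-144,0],[0,0,-0.84]]
    - [[-86,-168,0],[0,0,-0.98]]
    - [[-98,-192,0],[0,0,-1.12]]
    - [[-110,-216,0],[0,0,-1.26]]
    - [[-120,-233,0],[0,0,-1.4]]
  grip: 80

```text
time: 28.55
tool_pos: [467.8, 266.4, 196.7]
tcp_rot: [-179.9, 0.1, 64.7]
ft_force: [0.7, -0.5, -0.1]
finger_gap: 80.1
grip_force: 0.0
```

Call:
jog_arm:
  rows:
    - [[0,0,0],[0,0,-0.14]]
    - [[0,0,0],[0,0,-0.28]]
    - [[0,0,0],[0,0,-0.42]]
    - [[0,0,0],[0,0,-0.497]]
    - [[0,0,0],[0,0,-0.497]]
    - [[0,0,0],[0,0,-0.497]]

```text
time: 29.15
tool_pos: [468.6, 265.0, 197.5]
tcp_rot: [-179.9, 0.0, 92.7]
ft_force: [0.0, -0.1, -0.3]
finger_gap: 80.1
grip_force: 0.0
```

Run:
```python
from h import *
a,_=r.snapshot("top");cv2.imwrite("pics/t5.png",cv2.resize(a[170:250,165:455],None,fx=2.75,fy=2.75,interpolation=cv2.INTER_CUBIC))
print(r.sense()['tool_pos'],r.sense()['tcp_rot']);plan((470.3,265,40,92.8))
b=a[190:225,255:300];hsv=cv2.cvtColor(b,cv2.COLOR_BGR2HSV)
m=((hsv[...,0]>5)&(hsv[...,0]<25)&(hsv[...,1]>60)&(b.max(2)>70)).astype(np.uint8)
c=max(cv2.findContours(m,0,2)[0],key=cv2.contourArea);P=ray("top",c[:,0]+[255,190],19)[:,:2];print(cv2.minAreaRect(P.astype(np.float32)))
```

```text
[468.77169731 265.0351452  197.8137323 ] [-1.79905152e+02  3.66106426e-02  9.26689800e+01]
[ -0.    1.8 157.8] [-0.0017  0.0006 -0.0023]
((515.1891479492188, 0.12630653381347656), (23.37204933166504, 31.032787322998047), 63.60186004638672)
```

View pics/t5.png

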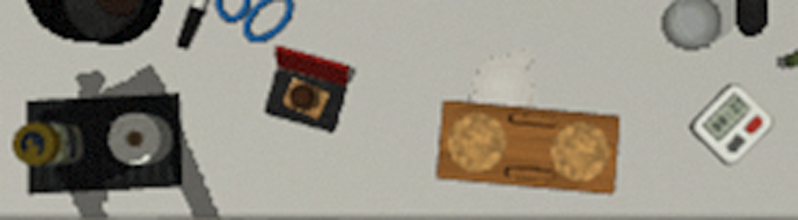

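The stamp stands on the pad, centred at about crop (306,97) and aligned with it. Jar and roll are unchanged, so I fetch the jar.

Call:
jog_arm:
  rows:
    - [[0,2,35],[0,0,0]]
    - [[0,2,65],[0,0,0]]
    - [[0,2,90],[0,0,0]]
    - [[0,2,112],[0,0,0]]
    - [[0,2,132],[0,0,0]]
    - [[0,2,146],[0,0,0]]
    - [[0,2,154],[0,0,0]]
    - [[0,2,157],[0,0,0]]
    - [[0,2,157],[0,0,0]]

```text
time: 30.1
tool_pos: [471.5, 265.5, 42.1]
tcp_rot: [180.0, -0.0, 92.8]
ft_force: [-0.7, -0.8, 0.2]
finger_gap: 79.9
grip_force: 0.0
```

Call:
jog_arm:
  rows:
    - [[0,0,0],[0,0,0]]
    - [[0,0,0],[0,0,0]]
    - [[0,0,0],[0,0,0]]
    - [[0,0,0],[0,0,0]]
    - [[0,0,0],[0,0,0]]
    - [[0,0,0],[0,0,0]]
    - [[0,0,0],[0,0,0]]
    - [[0,0,0],[0,0,0]]
    - [[0,0,0],[0,0,0]]
    - [[0,0,0],[0,0,0]]
  grip: 35

```text
time: 31.1
tool_pos: [471.8, 265.8, 42.8]
tcp_rot: [179.9, -0.0, 92.8]
ft_force: [-1.7, -0.4, 6.2]
finger_gap: 40.6
grip_force: 24.3
```

Call:
jog_arm:
  rows:
    - [[0,0,-3],[0,0,0]]
    - [[0,0,-10],[0,0,0]]
    - [[0,0,-22],[0,0,0]]
    - [[0,0,-40],[0,0,0]]
    - [[0,0,-62],[0,0,0]]
    - [[0,0,-85],[0,0,0]]
    - [[0,0,-105],[0,0,0]]
    - [[0,0,-120],[0,0,0]]
    - [[0,0,-130],[0,0,0]]
    - [[0,0,-132],[0,0,0]]

```text
time: 32.1
tool_pos: [472.0, 265.7, 175.5]
tcp_rot: [179.9, -0.0, 92.8]
ft_force: [0.3, -0.5, -0.8]
finger_gap: 40.6
grip_force: 25.0
```

Run:
```python
from h import *
print(r.sense()['tool_pos'],r.sense()['tcp_rot']);plan((474.6,-172.4,172,84.8))
```

```text
[472.01700609 265.70359728 175.47337868] [ 1.79882596e+02 -4.45884530e-02  9.28084890e+01]
[-437.7  -18.9    3.1] [ 0.002  -0.0009  0.1398]
```

Call:
jog_arm:
  rows:
    - [[-8,0,0],[0,0,0]]
    - [[-25,-1,0],[0,0,0]]
    - [[-50,-2,0],[0,0,0.02]]
    - [[-80,-3,0],[0,0,0.03]]
    - [[-110,-5,0],[0,0,0.04]]
    - [[-140,-6,0],[0,0,0.05]]
    - [[-170,-7,0],[0,0,0.06]]
    - [[-200,-9,0],[0,0,0.07]]
    - [[-230,-10,0],[0,0,0.08]]
    - [[-260,-11,0],[0,0,0.09]]

```text
time: 33.1
tool_pos: [471.6, 2.9, 172.6]
tcp_rot: [-179.9, 0.0, 87.6]
ft_force: [1.0, 0.4, -0.9]
finger_gap: 40.8
grip_force: 24.9
```

Call:
jog_arm:
  rows:
    - [[-30,0,0],[0,0,0.01]]
    - [[-60,0,0],[0,0,0.02]]
    - [[-90,0,0],[0,0,0.03]]
    - [[-115,0,0],[0,0,0.04]]
    - [[-137,0,0],[0,0,0.05]]
    - [[-155,0,0],[0,0,0.05]]
    - [[-168,0,0],[0,0,0.05]]
    - [[-175,0,0],[0,0,0.05]]
    - [[-177,0,0],[0,0,0.05]]
    - [[-177,0,0],[0,0,0.05]]

```text
time: 34.1
tool_pos: [465.6, -171.5, 173.6]
tcp_rot: [-180.0, -0.0, 84.8]
ft_force: [0.6, -0.1, -1.9]
finger_gap: 40.7
grip_force: 24.9
```

Run:
```python
from h import *
print(r.sense()['tool_pos'],r.sense()['tcp_rot']);plan((474.6,-172.0,49,84.8))
```

```text
[ 465.57769264 -171.48912514  173.63320887] [-1.79973527e+02 -2.12444159e-02  8.47786579e+01]
[  0.3   9.1 124.6] [-0.0005 -0.0004 -0.0004]
```

Call:
jog_arm:
  rows:
    - [[0,4,22],[0,0,0]]
    - [[0,8,45],[0,0,0]]
    - [[0,9,70],[0,0,0]]
    - [[0,9,90],[0,0,0]]
    - [[0,9,105],[0,0,0]]
    - [[0,9,116],[0,0,0]]
    - [[0,9,122],[0,0,0]]
    - [[0,9,125],[0,0,0]]
    - [[0,9,125],[0,0,0]]
    - [[0,9,125],[0,0,0]]

```text
time: 35.1
tool_pos: [475.4, -172.8, 49.7]
tcp_rot: [179.9, 0.0, 84.8]
ft_force: [0.3, -0.4, -2.1]
finger_gap: 40.8
grip_force: 24.9
```

Call:
jog_arm:
  rows:
    - [[0,0,0.7],[0,0,0]]
    - [[0,0,1.4],[0,0,0]]
    - [[0,0,1.4],[0,0,0]]

```text
time: 35.4
tool_pos: [474.9, -172.6, 47.7]
tcp_rot: [180.0, 0.0, 84.8]
ft_force: [-0.3, -0.2, 0.1]
finger_gap: 40.5
grip_force: 24.9
```

Call:
jog_arm:
  rows:
    - [[0,0,0.5],[0,0,0]]
    - [[0,0,1],[0,0,0]]
    - [[0,0,1],[0,0,0]]

```text
time: 35.7
tool_pos: [474.9, -172.7, 46.9]
tcp_rot: [180.0, 0.0, 84.8]
ft_force: [-1.2, -1.0, 2.6]
finger_gap: 40.6
grip_force: 25.6
```

Call:
jog_arm:
  rows:
    - [[0,0,0.3],[0,0,0]]
    - [[0,0,0.3],[0,0,0]]
    - [[0,0,0.3],[0,0,0]]
    - [[0,0,0.3],[0,0,0]]
    - [[0,0,0.3],[0,0,0]]
    - [[0,0,0.3],[0,0,0]]
  grip: 80

```text
time: 36.3
tool_pos: [474.8, -172.5, 46.2]
tcp_rot: [-180.0, -0.0, 84.8]
ft_force: [0.2, 0.8, -0.4]
finger_gap: 79.9
grip_force: 0.0
```

Call:
jog_arm:
  rows:
    - [[0,0,-10],[0,0,0]]
    - [[0,0,-30],[0,0,0]]
    - [[0,0,-60],[0,0,0]]
    - [[0,0,-100],[0,0,0]]
    - [[0,0,-140],[0,0,0]]
    - [[0,0,-153],[0,0,0]]
    - [[0,0,-154],[0,0,0]]
    - [[0,0,-154],[0,0,0]]

```text
time: 37.1
tool_pos: [474.5, -172.4, 199.5]
tcp_rot: [-180.0, -0.0, 84.8]
ft_force: [0.3, -0.0, -0.4]
finger_gap: 80.0
grip_force: 0.0
```

Run:
```python
from h import *
print(r.sense()['tool_pos'],r.sense()['tcp_rot']);plan((474.4,180.4,199,92.8))
```

```text
[ 474.48969663 -172.35993403  199.54571125] [-1.79969482e+02 -1.09856194e-02  8.47873097e+01]
[351.3 -32.1   0.6] [-0.0005 -0.0002 -0.1398]
```

Call:
jog_arm:
  rows:
    - [[351,-32,0],[0,0,-0.14]]
    - [[351,-32,0],[0,0,-0.14]]
    - [[351,-32,0],[0,0,-0.14]]
    - [[351,-32,0],[0,0,-0.14]]
    - [[351,-32,0],[0,0,-0.14]]
    - [[351,-32,0],[0,0,-0.14]]
    - [[351,-32,0],[0,0,-0.14]]
    - [[351,-32,0],[0,0,-0.14]]
    - [[351,-32,0],[0,0,-0.14]]
    - [[351,-32,0],[0,0,-0.14]]
  grip: 85

```text
time: 38.1
tool_pos: [474.0, 179.1, 198.5]
tcp_rot: [-179.8, 0.1, 92.8]
ft_force: [1.0, 0.2, -0.5]
finger_gap: 85.0
grip_force: 0.0
```

Run:
```python
from h import *
print(r.sense()['tool_pos'],r.sense()['tcp_rot']);plan((474.4,180.4,12,92.8))
```

```text
[473.96819785 179.05558586 198.48212427] [-1.79838652e+02  6.29601364e-02  9.28025862e+01]
[  1.5   1.  186.5] [-0.0028  0.0011  0.    ]
```

Call:
jog_arm:
  rows:
    - [[1,0,40],[0,0,0]]
    - [[1,0,80],[0,0,0]]
    - [[1,0,110],[0,0,0]]
    - [[1,0,135],[0,0,0]]
    - [[1,0,155],[0,0,0]]
    - [[1,0,170],[0,0,0]]
    - [[1,0,180],[0,0,0]]
    - [[1,0,185],[0,0,0]]
    - [[1,0,185],[0,0,0]]

```text
time: 39.0
tool_pos: [474.8, 180.6, 15.0]
tcp_rot: [-180.0, 0.0, 92.8]
ft_force: [-0.5, 0.4, -0.1]
finger_gap: 85.0
grip_force: 0.0
```

Call:
jog_arm:
  rows:
    - [[0,0,0],[0,0,0]]
    - [[0,0,0],[0,0,0]]
    - [[0,0,0],[0,0,0]]
    - [[0,0,0],[0,0,0]]
    - [[0,0,0],[0,0,0]]
    - [[0,0,0],[0,0,0]]
    - [[0,0,0],[0,0,0]]
    - [[0,0,0],[0,0,0]]
    - [[0,0,0],[0,0,0]]
    - [[0,0,0],[0,0,0]]
  grip: 45

```text
time: 40.0
tool_pos: [475.7, 181.3, 16.4]
tcp_rot: [179.9, -0.0, 92.8]
ft_force: [-0.3, 0.3, 6.5]
finger_gap: 51.0
grip_force: 25.9
```

Call:
jog_arm:
  rows:
    - [[0,0,-3],[0,0,0]]
    - [[0,0,-10],[0,0,0]]
    - [[0,0,-25],[0,0,0]]
    - [[0,0,-45],[0,0,0]]
    - [[0,0,-70],[0,0,0]]
    - [[0,0,-95],[0,0,0]]
    - [[0,0,-120],[0,0,0]]
    - [[0,0,-145],[0,0,0]]
    - [[0,0,-158],[0,0,0]]
    - [[0,0,-162],[0,0,0]]

```text
time: 41.0
tool_pos: [475.9, 181.3, 179.8]
tcp_rot: [179.8, -0.0, 92.8]
ft_force: [0.9, -0.8, -0.3]
finger_gap: 50.7
grip_force: 26.3
```

Run:
```python
from h import *
print(r.sense()['tool_pos'],r.sense()['tcp_rot']);plan((464,-280.5,177,84.8))
```

```text
[475.89592854 181.31772929 179.75510926] [ 1.79787895e+02 -4.73866579e-02  9.28131524e+01]
[-460.7  -34.6    2.2] [ 0.0036 -0.0011  0.1399]
```

Call:
jog_arm:
  rows:
    - [[-8,0,0],[0,0,0]]
    - [[-25,-2,0],[0,0,0]]
    - [[-50,-4,0],[0,0,0.02]]
    - [[-80,-6,0],[0,0,0.03]]
    - [[-110,-8,0],[0,0,0.04]]
    - [[-140,-10,0],[0,0,0.05]]
    - [[-170,-12,0],[0,0,0.06]]
    - [[-200,-15,0],[0,0,0.07]]
    - [[-230,-17,0],[0,0,0.08]]
    - [[-260,-19,0],[0,0,0.09]]

```text
time: 42.0
tool_pos: [467.0, -81.1, 175.3]
tcp_rot: [-179.8, -0.0, 87.6]
ft_force: [0.4, -0.2, -1.1]
finger_gap: 50.8
grip_force: 26.3
```

Call:
jog_arm:
  rows:
    - [[-30,1,0],[0,0,0.01]]
    - [[-60,2,0],[0,0,0.02]]
    - [[-90,2,0],[0,0,0.03]]
    - [[-120,2,0],[0,0,0.04]]
    - [[-147,2,0],[0,0,0.05]]
    - [[-170,2,0],[0,0,0.05]]
    - [[-187,2,0],[0,0,0.05]]
    - [[-197,2,0],[0,0,0.05]]
    - [[-200,2,0],[0,0,0.05]]
    - [[-200,2,0],[0,0,0.05]]

```text
time: 43.0
tool_pos: [462.2, -279.3, 176.8]
tcp_rot: [-180.0, -0.0, 84.8]
ft_force: [0.1, 0.3, -0.9]
finger_gap: 50.6
grip_force: 26.3
```

Run:
```python
from h import *
print(r.sense()['tool_pos'],r.sense()['tcp_rot']);plan((464,-280.3,23,84.8))
```

```text
[ 462.18069484 -279.27874833  176.79070116] [-1.79968486e+02 -3.52169228e-02  8.47778014e+01]
[ -0.9   2.  153.8] [-0.0005 -0.0006 -0.0004]
```

Call:
jog_arm:
  rows:
    - [[-1,2,30],[0,0,0]]
    - [[-1,2,60],[0,0,0]]
    - [[-1,2,88],[0,0,0]]
    - [[-1,2,112],[0,0,0]]
    - [[-1,2,130],[0,0,0]]
    - [[-1,2,142],[0,0,0]]
    - [[-1,2,149],[0,0,0]]
    - [[-1,2,153],[0,0,0]]
    - [[-1,2,154],[0,0,0]]
    - [[-1,2,154],[0,0,0]]

```text
time: 44.0
tool_pos: [464.8, -281.1, 24.0]
tcp_rot: [179.9, 0.0, 84.8]
ft_force: [0.3, -0.3, 0.1]
finger_gap: 50.5
grip_force: 26.3
```

Call:
jog_arm:
  rows:
    - [[0,0,0.7],[0,0,0]]
    - [[0,0,1.4],[0,0,0]]
    - [[0,0,1.4],[0,0,0]]

```text
time: 44.3
tool_pos: [464.3, -280.9, 22.0]
tcp_rot: [180.0, 0.0, 84.8]
ft_force: [-0.6, -0.5, -0.7]
finger_gap: 50.7
grip_force: 26.3
```

Call:
jog_arm:
  rows:
    - [[0,0,0.5],[0,0,0]]
    - [[0,0,1],[0,0,0]]
    - [[0,0,1],[0,0,0]]

```text
time: 44.6
tool_pos: [464.1, -280.7, 20.7]
tcp_rot: [-180.0, -0.0, 84.8]
ft_force: [0.1, -0.2, -0.9]
finger_gap: 50.8
grip_force: 26.3
```

Call:
jog_arm:
  rows:
    - [[0,0,0.6],[0,0,0]]
    - [[0,0,1.2],[0,0,0]]
    - [[0,0,1.2],[0,0,0]]

```text
time: 44.9
tool_pos: [464.3, -280.9, 20.4]
tcp_rot: [-180.0, 0.0, 84.8]
ft_force: [-3.1, 1.8, 7.3]
finger_gap: 50.8
grip_force: 27.0
```

Call:
jog_arm:
  rows:
    - [[0,0,0],[0,0,0]]
    - [[0,0,0],[0,0,0]]
    - [[0,0,0],[0,0,0]]
    - [[0,0,0],[0,0,0]]
    - [[0,0,0],[0,0,0]]
    - [[0,0,0],[0,0,0]]
  grip: 80

```text
time: 45.5
tool_pos: [464.2, -280.7, 19.5]
tcp_rot: [-180.0, -0.0, 84.8]
ft_force: [0.0, -0.8, 0.3]
finger_gap: 80.2
grip_force: 0.0
```

Call:
jog_arm:
  rows:
    - [[0,0,-10],[0,0,0]]
    - [[0,0,-30],[0,0,0]]
    - [[0,0,-60],[0,0,0]]
    - [[0,0,-100],[0,0,0]]
    - [[0,0,-140],[0,0,0]]
    - [[0,0,-180],[0,0,0]]
    - [[0,0,-200],[0,0,0]]
    - [[0,0,-200],[0,0,0]]

```text
time: 46.3
tool_pos: [466.2, -282.2, 225.2]
tcp_rot: [179.6, 0.3, 84.8]
ft_force: [0.7, -0.9, 0.1]
finger_gap: 80.1
grip_force: 0.0
```

Call:
jog_arm:
  rows:
    - [[40,0,0],[0,0,0]]
    - [[80,0,0],[0,0,0]]
    - [[120,0,0],[0,0,0]]
    - [[160,0,0],[0,0,0]]
    - [[200,0,0],[0,0,0]]
    - [[240,0,0],[0,0,0]]
    - [[280,0,0],[0,0,0]]
    - [[320,0,0],[0,0,0]]
    - [[360,0,0],[0,0,0]]
    - [[400,0,0],[0,0,0]]

```text
time: 47.3
tool_pos: [499.9, 119.2, 218.9]
tcp_rot: [-179.9, 0.0, 84.8]
ft_force: [0.6, -0.7, 0.4]
finger_gap: 80.1
grip_force: 0.0
```

Run:
```python
from h import *
a,_=r.snapshot("top");f=lambda a:cv2.resize(a[170:250,255:455],None,fx=3.5,fy=3.5,interpolation=cv2.INTER_CUBIC)
cv2.imwrite("pics/t6.png",np.vstack([f(np.load("topc.npy")),f(a)]))
b=np.load("topc.npy");G=lambda x,bx:cv2.cvtColor(x,6)[bx[1]:bx[3],bx[0]:bx[2]].astype(np.float32)
for n,bx in(("jar",(326,207,352,233)),("roll",(366,214,391,239))):print(n,"shift px",cv2.phaseCorrelate(G(b,bx),G(a,bx),cv2.createHanningWindow((bx[2]-bx[0],bx[3]-bx[1]),cv2.CV_32F)))
print(r.sense()['time'],r.sense()['tool_pos'])
```

```text
jar shift px ((0.45560080177557616, 0.03727609466595183), 1.0030501637766227)
roll shift px ((0.9521873956703093, -0.9990793380588894), 0.9081014247894287)
47.35 [499.72966759 124.63552134 218.79227639]
```

View pics/t6.png

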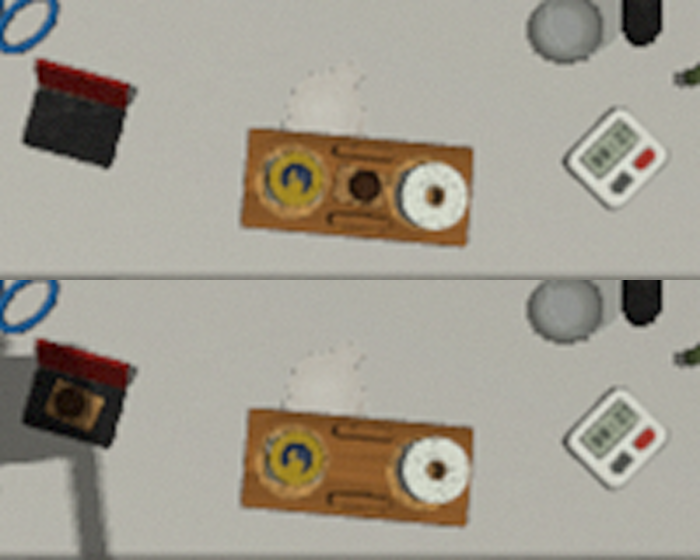

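Before (top) and after (bottom): the jar and roll are back on their seats with about 1 mm and 4 mm of shift, at (295,460) and (435,470). The stamp sits centred and aligned on the pad at (75,403), and the timer hasn't moved. I let the arm settle and hand in.

Call:
jog_arm:
  rows:
    - [[0,0,0],[0,0,0]]
    - [[0,0,0],[0,0,0]]
    - [[0,0,0],[0,0,0]]
    - [[0,0,0],[0,0,0]]
    - [[0,0,0],[0,0,0]]

```text
time: 47.85
tool_pos: [500.6, 116.7, 219.6]
tcp_rot: [180.0, 0.0, 84.7]
ft_force: [-1.4, -0.1, 0.1]
finger_gap: 79.8
grip_force: 0.0
```

```bash
python3 -c "
from bench import r
print(r.hand_in())"
```

```text
the job is handed in; nothing more can be done
None
```

I handed the job in at about 48 s: the stamp stands centred and aligned on the ink pad, the roll and jar are back upright on their seats (about 4 mm and 1 mm off by camera), and the timer hasn't moved; I didn't re-check the tamper in the last image and the hand-in returned no verdict.

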